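Get the cash box open for the household accounts

TASK

I am about to count the cash: my phone is lying face up on the cash box lid, so first set it in the middle of its stand, upright (portrait), screen outwards, lying against the sloped face with one short edge down on the stand's two lips, and let go of it. Then raise the cash box lid to about 60 degrees from closed and keep holding it there: the lid falls shut by itself, so finish while still holding it, at rest, with the phone still on the stand and the other things on the table left alone.

Things in the scene. Friction and masses are not known exactly. Their poses are not given: they have to be found in the camera images.
- phone_center (a point): Centre of the phone: a white-cased slab with a black screen, 134 mm long (its x axis) x 66 mm wide (its y) x 10 mm thick (its z, out of the screen), about 0.16 kg, loose. It starts lying flat, screen up, on the cash box lid behind the handle, its long side roughly front to back.
- phone_seat (a point): Where the phone's centre lies when it is properly on its stand. Axes of the sloped cradle: x up the slope, y along the lips, z out of the cradle's face, which slopes 30 degrees from level and looks roughly towards the robot. The face lies 5 mm behind this point. Do not count on the phone sliding down the face by itself.
- stand_lips (a point): Lower end of the face of the aluminium phone stand, midway between its two lips; same axes. The stand is fixed; this point is 40 mm above the table. Two lips, 14 mm wide, 17 mm either side of the middle, stand 16 mm out of the face and carry the phone's short edge. The plate runs 107 mm up the slope, is 50 mm wide (the phone overhangs it by 8 mm each side) and 5 mm thick.
- lid_handle (a point): Middle of the round steel bar of the lid's handle: bar 10 mm thick, 96 mm between its two posts, along y; the bar's axis stands 38 mm above the lid's top face, 26 mm behind the lid's front edge. Turns with the lid: x points from front edge to hinge, z out of the lid's top. Closed, the lid's top face is 95 mm above the table and the bar 133 mm.
- lid_hinge (a point): Middle of the hinge line on the far edge of the wine-red steel cash box (300 mm wide along y, 240 mm deep along x, 95 mm high, fixed to the table, handle side towards the robot); 70 mm above the table. The hinge line runs along y. With the lid closed the bar is 215 mm in front of and 63 mm above this line. Axes turn with the lid.
- cash_lid (a joint): Lid angle in rad: 0 closed, growing as the front edge rises, stop at 1.30 (74 degrees); 60 degrees is 1.047. The lid weighs 0.5 to 0.8 kg (centre about 125 mm in front of the hinge) and drops shut from any angle; lifting it at the bar takes 3 to 5 N.
- mug: White mug, 80 mm across, 98 mm high, origin at the middle of its underside; leave alone.
- calculator: Grey desk calculator, 150 x 100 x 18 mm, origin under its middle; leave alone.
- stapler: Black and red stapler, 135 x 34 x 53 mm, origin under its middle; leave alone.
- pen_pot: Dark steel pen pot with three pens, 74 mm across, pot 100 mm and pens 155 mm high, origin under its middle; leave alone.
There are look-alikes about, which are no part of the job. What is meant by the part that bears phone_center is not yellow, and is the smaller of those in its own colour.

How it is judged:
By the outcome, as a careful person would: the job done as asked, in the order asked, and still so for the second after the job is handed in, while the arm keeps its last pose, push and grip.
It also fails if it takes over 64 s, if anything falls off the work surface, if the arm or the gripper's body presses on something with over 40 N, if the wrist force passes 120 N, or if a joint passes its speed limit or range.

ROBOT

A 6-joint arm with a two-finger parallel gripper is mounted at the origin on the work surface. World frame = base frame: x ahead of the robot, y to its left, z up, the work surface at z = 0. Lengths are in mm, angles in rad, forces in N, time in s.
With the tool pointing down it reaches from about 350 to 775 mm from the base axis. Payload 7.3 kg.
Tool frame: the origin (TCP) lies at the very end of the fingers, on their centre line; the grasp point (between the pads) lies 19 mm behind it; x points along the fingers, z is the direction in which the jaws open and shut, and the axes are right-handed (so a half turn about x gives the same grasp; the last joint's range is limited). The gripper opens to 92 mm and grips with 3 to 60 N. Pads are 19 mm wide; open, the fingers measure 130 mm over their backs; the gripper's body (75 mm by 190 mm) begins 47 mm behind the grasp point.
Start: joints at [0.962, 0.342, 1.524, -0, 1.275, -0.146], TCP at [234.378, 469.8, 226.741] pointing down, gripper open.
Joint ranges: [-2.53, 2.53], [-0.77, 2.02], [0.04, 2.7], [-1, 4.14], [0.28, 2.66], [-3.11, 3.11]. Speed limits (rad/s): [2.57, 2.57, 3.14, 3.14, 3.14, 3.14].

INTERFACE

Orientations are given as [roll, pitch, yaw] about the fixed x, y, z axes, in that order (R = Rz(yaw) Ry(pitch) Rx(roll)).
In Python, from plant import * gives the robot as it stands.
- The arm moves only by the tool carry_out, never from a script. Its argument "rows" is a list of rows, each a list of 4 numbers: the shift along the world's x, y, z in mm, then the turn about the world's z in degrees. In form: [[x, y, z, twist], ...]. A call has 1 to 20 rows; each row is the pose to reach, as a shift and turn from the pose measured when the call began; what a row does not reach only later rows make up. A row lasts 1/12 s, in which the tool goes at most 41.7 mm and 7.16 degrees, less where a joint would pass 70% of its speed; a pose out of reach is approached as far as the arm can. A call with a gripper value outside its range is refused whole. "hand" is the finger opening in mm, from 0 to 91.8, set as the call begins (left out, the last holds). The fingers move at their own pace and stop on an object; the grip force is fixed at half the most. Time passes only in rows, so rows that repeat a pose let the fingers close. It gives the time, the measured TCP pose, the force and the opening at its end, in the units of the state.
- get_obs(): the state, without advancing time (a new reading comes with each control period).
- capture(name): name is "side" or "top" or "wrist"; returns the picture (384x512x3 uint8, red, green, blue); there is no depth.
- camera_info(name): a dict with "camera_matrix" (3x3 intrinsics, pixels), "pose" (4x4, takes a point from camera to world coordinates); the wrist camera has in their place "mount" (4x4, takes a point from camera to tool coordinates, whose origin is the TCP and whose axes are the tool frame's). Camera axes: x right, y down, z forward; pixel columns grow to the right and rows downward; lengths in mm; the calibration is good to about 2 mm. A picture is of the moment at which its call begins: read the wrist's pose just before it. camera_info takes no time and is no camera call.
- close_job(): hands the job in, once; it reports no verdict.
The state is a dict: "time": time; "joint_positions": joint angles; "dq": joint speeds; "tau": joint torques, N m; "tool_pos": TCP position; "tcp_rot": TCP orientation; "contact_force": force on the tool from outside, world axes, zero at the start; "moment": the same for the moment, N m; "grip_width": finger opening in mm.
Only numpy, scipy, OpenCV 4.12 (cv2) and the standard library are available. Lean on these libraries where they do the work, as an engineer would, in place of code of your own. Each camera call takes 0.05 s, during which the arm holds its last target. There are 200 camera calls.

## Working session

There is one attempt and no reset: what is moved stays moved. The work goes in short steps, Python scripts to look and compute and a tool call to move; the robot and the scene stay as the last step left them, time stands still between calls to the robot, and variables do not carry over. Pictures are saved under pics/ and viewed, about 8 in all and at most 12, crops included, and the job is handed in when it is done.

Besides the shell and the picture viewer there is one more tool, called after ">>>" by a JSON object that holds its "name" and its "arguments". carry_out: Moves the arm, as the interface text tells. Its arguments: {"type":"object","properties":{"rows":{"type":"array"},"hand":{"type":"number"}},"required":["rows"]}

```bash
mkdir -p pics; ls
cat > h.py <<'E'
from plant import *
import numpy as np, cv2
from scipy.spatial.transform import Rotation as Ro
def save(n,fn,crop=None,s=1):
    im=capture(n)[:,:,::-1]
    if crop: im=im[crop[1]:crop[3],crop[0]:crop[2]]
    cv2.imwrite('pics/'+fn,cv2.resize(im,None,fx=s,fy=s,interpolation=cv2.INTER_CUBIC))
def campose(n):
    c=camera_info(n);K=np.array(c['camera_matrix'])
    if 'pose' in c: return K,np.array(c['pose'])
    o=get_obs();T=np.eye(4);T[:3,:3]=Ro.from_euler('xyz',o['tcp_rot']).as_matrix();T[:3,3]=o['tool_pos']
    return K,T@np.array(c['mount'])
def px(n,u,v,z,P=None):
    K,T=P or campose(n);d=T[:3,:3]@np.linalg.solve(K,[u,v,1.]);return T[:3,3]+d*(z-T[2,3])/d[2]
def proj(n,p,P=None):
    K,T=P or campose(n);q=K@(T[:3,:3].T@(np.array(p)-T[:3,3]));return q[:2]/q[2]
E
python3 - <<'E'
from h import *
a=capture('top');b=capture('side')
cv2.imwrite('pics/top.png',cv2.resize(a[:,:,::-1],(800,600),interpolation=cv2.INTER_CUBIC))
cv2.imwrite('pics/side.png',cv2.resize(b[:,:,::-1],(800,600),interpolation=cv2.INTER_CUBIC))
np.set_printoptions(precision=3,suppress=True)
for n in('top','side'):print(campose(n))
print(camera_info('wrist'));print(get_obs())
E
```

```text
pics
(array([[388.058,   0.   , 249.447],
       [  0.   , 388.058, 185.574],
       [  0.   ,   0.   ,   1.   ]]), array([[   0.017,   -0.985,    0.173,  335.166],
       [  -1.   ,   -0.016,    0.003,   88.617],
       [  -0.   ,   -0.173,   -0.985, 1286.354],
       [   0.   ,    0.   ,    0.   ,    1.   ]]))
(array([[449.944,   0.   , 262.826],
       [  0.   , 449.944, 198.051],
       [  0.   ,   0.   ,   1.   ]]), array([[   0.942,   -0.217,    0.255,  186.416],
       [  -0.334,   -0.57 ,    0.751, -927.481],
       [  -0.017,   -0.793,   -0.609,  944.113],
       [   0.   ,    0.   ,    0.   ,    1.   ]]))
{'camera_matrix': array([[288.94 ,   0.   , 256.397],
       [  0.   , 288.94 , 190.517],
       [  0.   ,   0.   ,   1.   ]]), 'mount': array([[   0.   ,   -0.299,    0.954, -158.432],
       [   0.   ,   -0.954,   -0.299,   80.966],
       [   1.   ,    0.   ,   -0.   ,    0.689],
       [   0.   ,    0.   ,    0.   ,    1.   ]])}
{'time': 0.1, 'joint_positions': array([ 0.962,  0.343,  1.525, -0.   ,  1.275, -0.146]), 'dq': array([-0.002, -0.001, -0.002,  0.001, -0.002, -0.001]), 'tau': array([  0.001, -43.201, -24.469,   0.072,   0.053,  -0.   ]), 'tool_pos': array([234.165, 469.497, 226.116]), 'tcp_rot': array([ 2.999,  1.569, -2.177]), 'contact_force': array([-0.315, -0.004,  0.489]), 'moment': array([-0.062, -0.029, -0.006]), 'grip_width': 92.14009234092448}
```

View pics/top.png

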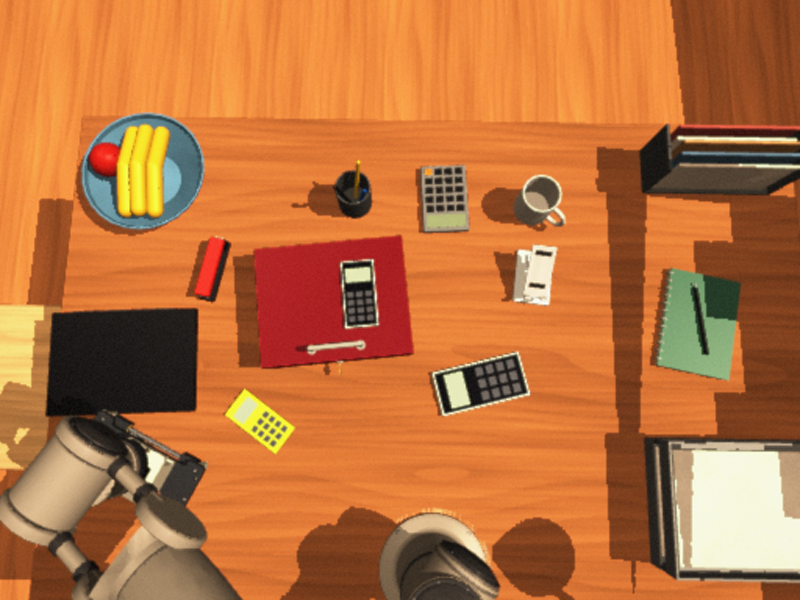

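View pics/side.png

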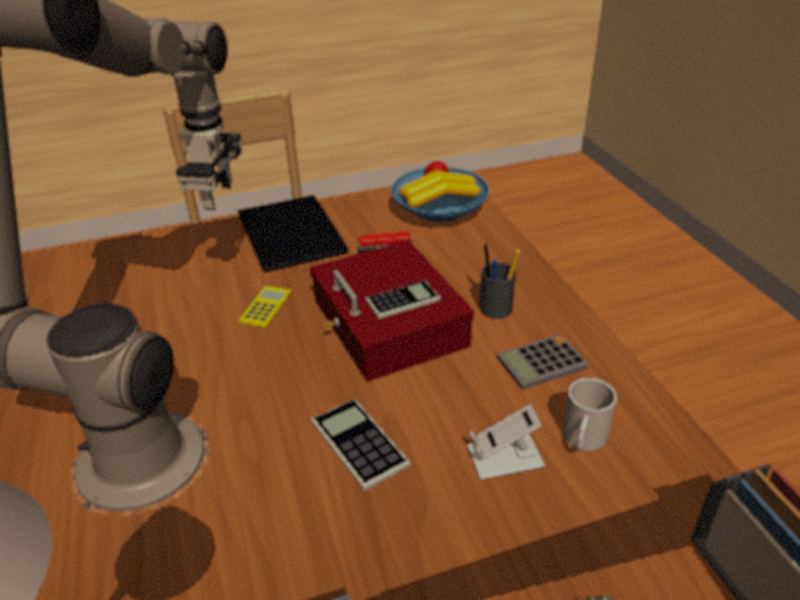

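The phone (the smaller of the white ones) lies on the lid at 800-scale (359,293), the handle bar runs from (311,348) to (363,345), and the stand is at (535,275). Next I measure in enlarged crops.

Run:
```python
from h import *
np.set_printoptions(precision=2,suppress=True)
a=capture('top')[:,:,::-1]
c1=cv2.resize(a[150:245,155:275],(600,475),interpolation=cv2.INTER_CUBIC)   # s=5, off 155,150
c2=cv2.resize(a[150:205,315:365],(400,440),interpolation=cv2.INTER_CUBIC)   # s=8, off 315,150
c2=cv2.copyMakeBorder(c2[:440,:],0,35,0,0,cv2.BORDER_CONSTANT)
b=capture('side')[:,:,::-1]
cv2.imwrite('pics/c1.png',c1)
c3=cv2.resize(b[255:310,290:355],(390,330),interpolation=cv2.INTER_CUBIC) # s=6 off 290,255
c4=cv2.resize(b[50:140,90:180],(360,360),interpolation=cv2.INTER_CUBIC) # s=4
H=480;pad=lambda i:cv2.copyMakeBorder(i,0,H-i.shape[0],0,10,cv2.BORDER_CONSTANT)
cv2.imwrite('pics/c2.png',np.hstack([pad(cv2.resize(c2[:440],(380,418))),pad(c4)]))
cv2.imwrite('pics/c3.png',c3)
o=get_obs();R=Ro.from_euler('xyz',o['tcp_rot']).as_matrix();print(R)
p=o['tool_pos']
for q in(p,p-66*R[:,0],p-66*R[:,0]+95*R[:,2],p-66*R[:,0]-95*R[:,2],p-66*R[:,0]+95*R[:,1],p-66*R[:,0]-95*R[:,1]):
  print('side800',proj('side',q)*800/512,'c4',(proj('side',q)-[90,50])*4,'top800',proj('top',q)*800/512)
```

```text
[[-0.   -0.89  0.45]
 [-0.    0.45  0.89]
 [-1.    0.   -0.  ]]
side800 [218.42 198.09] c4 [199.15 307.12] top800 [164.34 453.24]
side800 [212.58 169.78] c4 [184.21 234.64] top800 [149.08 457.04]
side800 [227.53 150.19] c4 [222.48 184.49] top800 [ 98.33 428.75]
side800 [196.02 191.49] c4 [141.81 290.21] top800 [200.64 485.78]
side800 [168.81 167.99] c4 [ 72.15 230.04] top800 [117.35 512.69]
side800 [256.97 171.6 ] c4 [297.85 239.31] top800 [179.86 403.04]
```

View pics/c1.png

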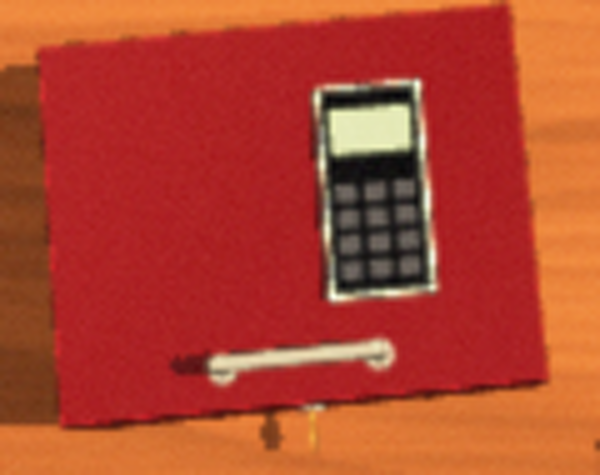

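View pics/c2.png

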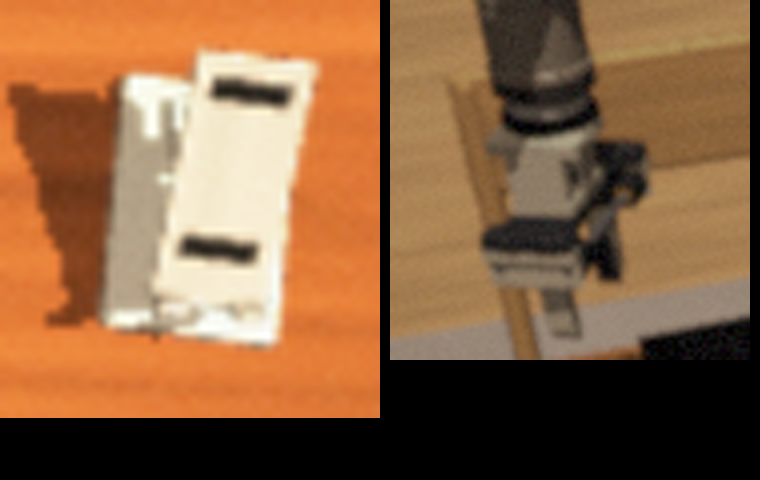

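The crop c1 shows the phone corners at (315,90), (420,82), (437,290), (330,298) and the bar from (222,367) to (380,352). c2 shows the stand plate corners at the top, (200,50) and (318,65), with the lips near (165,310) and (245,315). Now I compute positions and check the sizes.

Run:
```python
from h import *
np.set_printoptions(precision=1,suppress=True)
def f(L,z,s,o): return np.array([px('top',o[0]+u/s,o[1]+v/s,z) for u,v in L])
P=f([(315,90),(420,82),(437,290),(330,298)],105,5,(155,150));print('phone',P,P.mean(0))
print('len',np.linalg.norm(P[0]-P[3]),np.linalg.norm(P[1]-P[2]),'wid',np.linalg.norm(P[0]-P[1]))
d=(P[0]+P[1]-P[2]-P[3]);print('yaw',np.degrees(np.arctan2(d[1],d[0])))
B=f([(222,365),(380,352)],133,5,(155,150));d=B[0]-B[1];print('bar',B,B.mean(0),np.linalg.norm(d),np.degrees(np.arctan2(-d[0],d[1])))
L=f([(40,48),(510,5),(548,380),(62,425)],95,5,(155,150));print('lid',L,L.mean(0));d=L[0]-L[1];print(np.linalg.norm(d),np.degrees(np.arctan2(-d[0],d[1])))
S=f([(200,50),(318,65)],93.5,7.6,(315,150));S2=f([(157,290),(280,305)],40,7.6,(315,150));print('stand',S,S2)
d=S[0]-S[1];print(np.linalg.norm(d),np.degrees(np.arctan2(-d[0],d[1])));m=S.mean(0)-S2.mean(0);print(m,np.degrees(np.arctan2(m[1],m[0])),np.hypot(*m[:2]))
# stand model fit check from projected seat
for yaw in (-12,-15,-10,-8):
  c,s=np.cos(np.radians(yaw)),np.sin(np.radians(yaw))
  top=S.mean(0);h=np.array([c,s,0]);l=np.array([-s,c,0])
  lips=top-107*(h*.866+np.array([0,0,.5]))
  print(yaw,'lips',lips,[((proj('top',lips+w*l+k*107*(h*.866+np.array([0,0,.5])))-[315,150])*7.6).round() for k in(0,1) for w in(25,-25)],'side c3',[((proj('side',lips+w*l+k*107*(h*.866+np.array([0,0,.5])))-[290,255])*6).round() for k in(0,1) for w in(25,-25)])
```

```text
phone [[596.9 191.5 105. ]
 [603.1 126.2 105. ]
 [472.9 113.  105. ]
 [466.9 178.4 105. ]] [534.9 152.3 105. ]
len 130.65950587711706 130.84510269582896 wid 65.6102277215022
yaw 5.78477760169089
bar [[422.8 239.2 133. ]
 [432.  145.6 133. ]] [427.4 192.4 133. ] 94.03074072469352 5.6583271282404946
lid [[623.3 366.7  95. ]
 [656.2  70.6  95. ]
 [419.8  44.2  95. ]
 [387.5 340.3  95. ]] [521.7 205.5  95. ]
297.9412069453655 6.338218083803894
stand [[ 642.8 -196.2   93.5]
 [ 637.2 -245.1   93.5]] [[ 550.5 -188.    40. ]
 [ 544.8 -240.5   40. ]]
49.205313286012625 -6.5427568781500005
[92.4 -6.4 53.5] -3.967270424430674 92.62189726154189
-12 lips [ 549.4 -201.4   40. ] [array([131., 280.]), array([246., 306.]), array([200.,  44.]), array([318.,  71.])] side c3 [array([ 86., 126.]), array([110., 211.]), array([298.,  19.]), array([330., 103.])]
-15 lips [ 550.5 -196.7   40. ] [array([121., 274.]), array([234., 306.]), array([200.,  41.]), array([318.,  74.])] side c3 [array([ 87., 118.]), array([105., 203.]), array([301.,  19.]), array([327., 103.])]
-10 lips [ 548.8 -204.6   40. ] [array([138., 284.]), array([254., 305.]), array([199.,  46.]), array([319.,  69.])] side c3 [array([ 86., 132.]), array([113., 217.]), array([296.,  19.]), array([332., 102.])]
-8 lips [ 548.3 -207.8   40. ] [array([145., 287.]), array([261., 305.]), array([199.,  48.]), array([319.,  67.])] side c3 [array([ 86., 137.]), array([117., 222.]), array([295.,  20.]), array([334., 102.])]
```

View pics/c3.png

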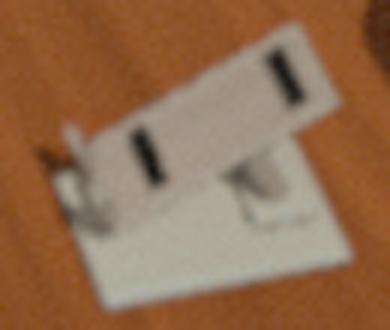

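Sizes agree: phone 131x66, bar 94, lid 298, plate 49 wide with yaw about -5.5°. Moving above the phone, with the jaws across its width.

>>> {"name": "carry_out", "arguments": {"hand": 91, "rows": [[10,-10,0,1],[30,-32,-1,3.5],[55,-58,-3,6],[80,-85,-5,9],[105,-111,-8,11.5],[130,-137,-12,14],[155,-164,-16,17],[180,-190,-21,19.5],[205,-217,-26,22],[230,-243,-31,25],[255,-270,-36,28],[275,-291,-41,30.5],[292,-308,-45,32],[301,-317,-47,32.6],[301,-317,-47,32.6],[301,-317,-47,32.6],[301,-317,-47,32.6]]}}

```text
time: 1.62
tool_pos: [534.6, 153.2, 179.3]
tcp_rot: [2.165, 1.57, -2.441]
contact_force: [0.7, 0.7, 0.0]
grip_width: 91.0
```

Run:
```python
from h import *
np.set_printoptions(precision=2,suppress=True)
o=get_obs();print(o['tool_pos'],Ro.from_euler('xyz',o['tcp_rot']).as_matrix()[:,2],o['time'],o['contact_force'],o['joint_positions'])
save('wrist','w1.png')
for q in [(P) for P in ((596.9,191.5,105),(603.1,126.2,105),(472.9,113,105),(466.9,178.4,105),(534.9,152.3,105),(422.8,239.2,133),(432,145.6,133))]: print(proj('wrist',q))
```

```text
[534.57 153.18 179.28] [-0.11  0.99 -0.  ] 1.6167 [0.71 0.72 0.03] [ 0.14  0.44  1.51 -0.    1.19 -1.54]
[289.85 267.05]
[218.59 266.22]
[213.11 120.15]
[296.72 121.51]
[254.59 199.45]
[404.31  66.01]
[260.64  64.59]
```

View pics/w1.png

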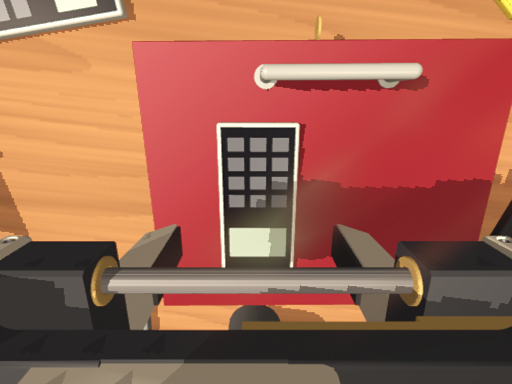

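The phone shows at columns 218–299 and its front edge at row 123, about 3 px (2–3 mm) to +y of the prediction. The bar shows between (268,73) and (415,71). I correct slightly, descend and grip.

>>> {"name": "carry_out", "arguments": {"rows": [[1,1,-8,0],[1,1,-22,0],[1,1.5,-38,0],[1,1.5,-53,0],[1,1.5,-66,0],[1,1.5,-75,0],[1,1.5,-80,0],[1,1.5,-81.5,0],[1,1.5,-81.5,0],[1,1.5,-81.5,0]]}}

```text
time: 2.5
tool_pos: [536.0, 155.1, 98.6]
tcp_rot: [-2.128, 1.57, -0.45]
contact_force: [-0.8, -0.3, -0.1]
grip_width: 91.3
```

>>> {"name": "carry_out", "arguments": {"hand": 55, "rows": [[0,0,0,0],[0,0,0,0],[0,0,0,0],[0,0,0,0],[0,0,0,0],[0,0,0,0],[0,0,0,0],[0,0,0,0]]}}

```text
time: 3.17
tool_pos: [536.0, 155.1, 98.8]
tcp_rot: [-2.058, 1.569, -0.381]
contact_force: [-0.8, -0.9, 3.1]
grip_width: 65.3
```

>>> {"name": "carry_out", "arguments": {"hand": 72, "rows": [[0,0,0,0],[0,0,0,0],[0,0,-1,0],[0,0,-2.3,0],[0,0,-2.3,0],[0,0,-2.3,0]]}}

```text
time: 3.67
tool_pos: [535.9, 155.1, 96.3]
tcp_rot: [-2.289, 1.57, -0.612]
contact_force: [-0.1, -0.4, 0.6]
grip_width: 72.0
```

>>> {"name": "carry_out", "arguments": {"hand": 55, "rows": [[0,0,0,0],[0,0,0,0],[0,0,0,0],[0,0,0,0],[0,0,0,0],[0,0,0,0]]}}

```text
time: 4.17
tool_pos: [535.8, 155.1, 96.2]
tcp_rot: [-2.447, 1.57, -0.769]
contact_force: [0.7, 0.6, -0.7]
grip_width: 65.5
```

>>> {"name": "carry_out", "arguments": {"rows": [[0,0,3,0],[0,0,10,0],[0,0,20,0],[0,0,32,0],[0,0,44,0],[0,0,54,0],[0,0,60,0],[0,0,60,0],[0,0,60,0]]}}

```text
time: 4.92
tool_pos: [535.9, 155.1, 156.5]
tcp_rot: [-2.045, 1.569, -0.367]
contact_force: [0.5, 0.6, -1.9]
grip_width: 65.2
```

>>> {"name": "carry_out", "arguments": {"rows": [[2,-8,3,-0.5],[6,-25,8,-1],[12,-48,14,-2],[18,-73,20,-3],[24,-98,26,-4],[30,-123,32,-5],[36,-148,37,-6.2],[42,-173,40,-7.4],[48,-198,40,-8.6],[54,-223,40,-9.8],[60,-245,40,-10.8],[63,-259,40,-11.3],[64,-265,40,-11.3],[64,-265,40,-11.3],[64,-265,40,-11.3],[64,-265,40,-11.3]]}}

```text
time: 6.25
tool_pos: [599.6, -108.6, 196.4]
tcp_rot: [-1.64, 1.57, -0.158]
contact_force: [0.9, 0.2, -2.3]
grip_width: 65.3
```

Run:
```python
from h import *
np.set_printoptions(precision=2,suppress=True)
o=get_obs();z=Ro.from_euler('xyz',o['tcp_rot']).as_matrix()[:,2];print(o['tool_pos'],np.degrees(np.arctan2(z[1],z[0])),o['time'],o['contact_force'],o['grip_width'])
save('wrist','w2.png',(0,60,400,320),2)
yaw=np.radians(-5.5);h=np.array([np.cos(yaw),np.sin(yaw),0]);l=np.array([-h[1],h[0],0]);lips=np.array([547.8,-211.7,40]);up=h*.866+np.array([0,0,.5])
for k in(0,107):
  for w in(25,-25): print(k,w,(proj('wrist',lips+k*up+w*l)-[0,60])*2)
```

```text
[ 599.59 -108.62  196.43] 84.90671399606425 6.25 [ 0.9   0.2  -2.27] 65.33812837670266
0 25 [359.54 154.24]
0 -25 [266.88 153.5 ]
107 25 [345.67 354.64]
107 -25 [245.52 353.9 ]
```

View pics/w2.png

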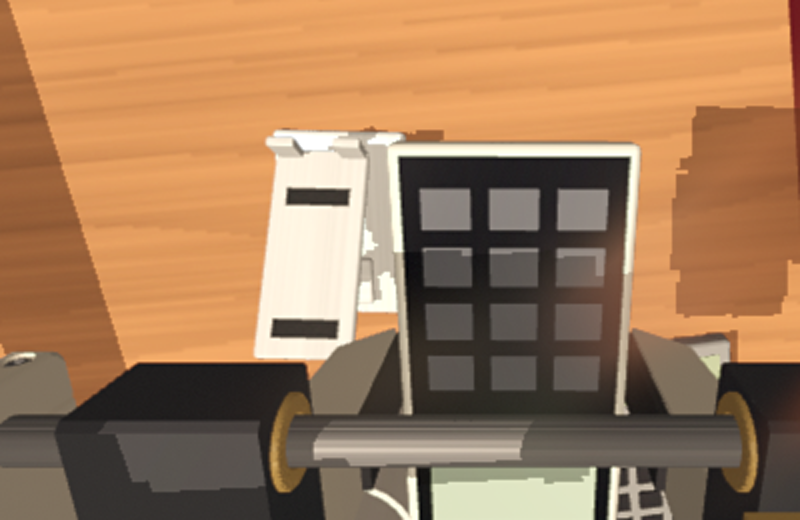

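The plate corners are at (254,356), (352,358), (275,152), (366,152), about 8 px (4 mm) to +y of the prediction. The held phone's near corners are at (390,146), (638,146). It is centred in the jaws, so it can show any wrist camera bias.

Run:
```python
from h import *
np.set_printoptions(precision=2,suppress=True)
o=get_obs();R=Ro.from_euler('xyz',o['tcp_rot']).as_matrix();t=np.array(o['tool_pos']);print(R)
P=campose('wrist')
f=lambda u,v,z:px('wrist',u/2,v/2+60,z,P)
A=[f(390,146,t[2]+8.7),f(638,146,t[2]+8.7)]
for a in A:print('phone corner tool',R.T@(a-t))
S=[f(254,356,93.5),f(352,358,93.5),f(275,152,40),f(366,152,40)]
for s in S:print(s)
print((S[0]+S[1])/2,(S[2]+S[3])/2)
# lip tops etc
```

```text
[[ 0.   -1.    0.09]
 [-0.    0.09  1.  ]
 [-1.   -0.   -0.  ]]
phone corner tool [ -8.75  64.64 -30.85]
phone corner tool [-8.76 64.67 32.51]
[ 639.15 -241.5    93.5 ]
[ 644.55 -192.86   93.5 ]
[ 545.   -232.05   40.  ]
[ 549.32 -183.15   40.  ]
[ 641.85 -217.18   93.5 ] [ 547.16 -207.6    40.  ]
```

>>> {"name": "carry_out", "arguments": {"rows": [[1,-8,0,-0.6],[2,-25,0,-0.6],[4,-50,0,-0.6],[6,-75,0,-0.6],[7,-95,0,-0.6],[7,-105,0,-0.6],[7,-107,0,-0.6],[7,-107,-6,-0.6],[7,-107,-20,-0.6],[7,-107,-38,-0.6],[7,-107,-56,-0.6],[7,-107,-72,-0.6],[7,-107,-84,-0.6],[7,-107,-90,-0.6],[7,-107,-91,-0.6],[7,-107,-91,-0.6],[7,-107,-91,-0.6]]}}

```text
time: 7.72
tool_pos: [607.2, -215.3, 106.5]
tcp_rot: [-1.849, 1.568, -0.377]
contact_force: [0.0, -0.9, -1.2]
grip_width: 65.6
```

>>> {"name": "carry_out", "arguments": {"rows": [[0,0,-2,0],[0,0,-4,0],[0,0,-6,0],[0,0,-8,0],[0,0,-10,0],[0,0,-12,0],[0,0,-14,0],[0,0,-16,0],[0,0,-16,0]]}}

```text
time: 8.47
tool_pos: [607.1, -215.3, 90.7]
tcp_rot: [-1.922, 1.568, -0.45]
contact_force: [-4.1, -0.0, 4.3]
grip_width: 65.8
```

>>> {"name": "carry_out", "arguments": {"rows": [[0,0,-1,0],[0,0,-2,0],[0,0,-3,0],[0,0,-4,0],[0,0,-5,0],[0,0,-6,0],[0,0,-7,0],[0,0,-8,0],[0,0,-8,0]]}}

```text
time: 9.22
tool_pos: [607.6, -215.4, 82.7]
tcp_rot: [-1.87, 1.567, -0.398]
contact_force: [-0.0, 0.7, 4.6]
grip_width: 65.6
```

>>> {"name": "carry_out", "arguments": {"rows": [[0,0,-1,0],[0,0,-2,0],[0,0,-3,0],[0,0,-4,0],[0,0,-4,0]]}}

```text
time: 9.63
tool_pos: [608.0, -215.6, 78.8]
tcp_rot: [-1.865, 1.566, -0.393]
contact_force: [-0.1, 0.5, 5.1]
grip_width: 66.0
```

Run:
```python
from h import *
np.set_printoptions(precision=2,suppress=True)
b=capture('side')[:,:,::-1];w=capture('wrist')[:,:,::-1]
cv2.imwrite('pics/m1.png',np.hstack([cv2.resize(b[230:320,270:370],(400,360),interpolation=cv2.INTER_CUBIC),cv2.resize(w[60:330,106:406],(400,360))]))
```

```text
(no output)
```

View pics/m1.png

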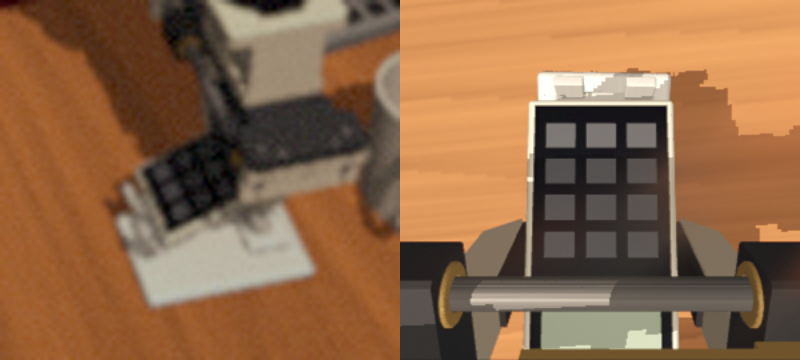

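The phone is tilting correctly. Its near edge (530–671) is about 2 mm to −y of the lips' middle (604 against 600). Finish the press, shift +y, and slide down the slope.

>>> {"name": "carry_out", "arguments": {"rows": [[0,0.5,-1,0],[0,1,-2,0],[0,1.7,-3,0],[0,1.7,-3.5,0],[0,1.7,-3.5,0]]}}

```text
time: 10.15
tool_pos: [607.7, -214.3, 75.3]
tcp_rot: [-2.024, 1.566, -0.552]
contact_force: [-2.1, -1.5, 5.2]
grip_width: 65.7
```

>>> {"name": "carry_out", "arguments": {"rows": [[-0.9,0.1,-0.5,0],[-1.7,0.2,-1,0],[-2.6,0.3,-1.5,0],[-3.5,0.4,-2,0],[-4.3,0.4,-2.5,0],[-4.3,0.4,-2.5,0]]}}

```text
time: 10.65
tool_pos: [603.4, -213.8, 72.8]
tcp_rot: [-1.979, 1.566, -0.507]
contact_force: [-1.4, 1.0, 4.3]
grip_width: 65.4
```

>>> {"name": "carry_out", "arguments": {"rows": [[-0.9,0.1,-0.5,0],[-1.7,0.2,-1,0],[-2.6,0.3,-1.5,0],[-2.6,0.3,-1.5,0]]}}

```text
time: 10.98
tool_pos: [603.3, -213.9, 72.8]
tcp_rot: [-1.82, 1.56, -0.348]
contact_force: [6.1, 0.2, 6.7]
grip_width: 65.8
```

Run:
```python
from h import *
b=capture('side')[:,:,::-1];w=capture('wrist')[:,:,::-1]
cv2.imwrite('pics/m2.png',np.hstack([cv2.resize(b[250:310,280:340],(400,400),interpolation=cv2.INTER_CUBIC),cv2.resize(w[60:200,186:326],(400,400),interpolation=cv2.INTER_CUBIC)]))
```

```text
(no output)
```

View pics/m2.png

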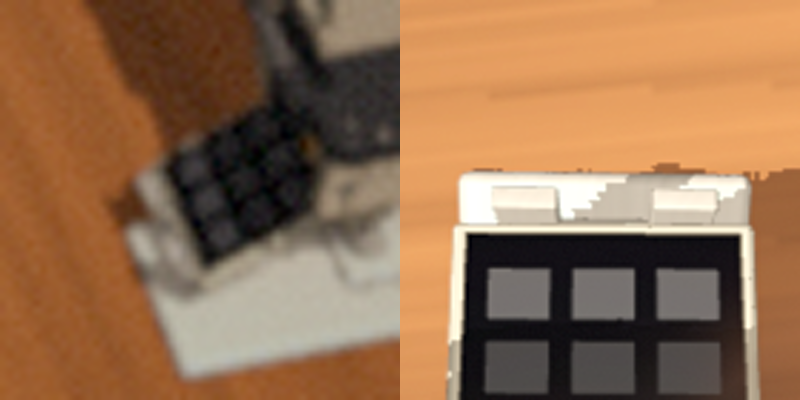

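Contact with the lips is felt (+7 N in x, motion stopped). The wrist view shows the phone edge against both lips and centred (603.5 against 604). Release.

>>> {"name": "carry_out", "arguments": {"hand": 82, "rows": [[0,0,0,0],[0,0,0,0],[0,0,0,0],[0,0,0,0],[0,0,0,0],[0,0,0,0]]}}

```text
time: 11.58
tool_pos: [603.0, -213.8, 72.3]
tcp_rot: [-1.817, 1.561, -0.346]
contact_force: [0.2, -0.5, 0.1]
grip_width: 81.8
```

>>> {"name": "carry_out", "arguments": {"rows": [[0,0,2,0],[0,0,8,0],[0,0,18,0],[0,0,32,0],[0,0,50,0],[0,0,70,0],[0,0,92,0],[0,0,110,0],[0,0,122,0],[0,0,126,0],[-5,20,126,-3],[-15,50,126,-8],[-25,80,126,-13],[-35,115,126,-19],[-45,150,126,-25],[-55,175,126,-30],[-60,185,126,-33],[-60,185,126,-33]]}}

```text
time: 13.08
tool_pos: [541.8, -26.3, 198.6]
tcp_rot: [-1.826, 1.562, -0.929]
contact_force: [-0.3, 0.2, 0.0]
grip_width: 82.2
```

Run:
```python
from h import *
np.set_printoptions(precision=2,suppress=True)
b=capture('side')[:,:,::-1];w=capture('top')[:,:,::-1]
cv2.imwrite('pics/m3.png',np.hstack([cv2.resize(b[240:315,280:355],(400,400),interpolation=cv2.INTER_CUBIC),cv2.resize(w[145:210,310:375],(400,400),interpolation=cv2.INTER_CUBIC)]))
yaw=np.radians(-5.7);h=np.array([np.cos(yaw),np.sin(yaw),0]);l=np.array([-h[1],h[0],0]);lips=np.array([548.3,-209.8,40]);up=h*.866+np.array([0,0,.5]);n=-.5*h+np.array([0,0,.866])
for k in(0,134):
  for w in(33,-33):
    q=lips+k*up+w*l+10*n; print(k,w,'side',(proj('side',q)-[280,240])*400/75,'top',(proj('top',q)-[310,145])*400/65+[400,0])
o=get_obs();z=Ro.from_euler('xyz',o['tcp_rot']).as_matrix()[:,2];print(o['tool_pos'],np.degrees(np.arctan2(z[1],z[0])),o['joint_positions'],o['time'])
```

```text
0 33 side [115.44 183.68] top [539.65 269.71]
0 -33 side [157.54 282.75] top [665.11 284.07]
134 33 side [345.46  45.22] top [585.67  23.25]
134 -33 side [398.67 139.8 ] top [715.96  37.89]
[543.18 -28.92 198.59] 51.4758522022266 [-0.19  0.4   1.52 -0.01  1.21 -1.09] 13.1833
```

View pics/m3.png

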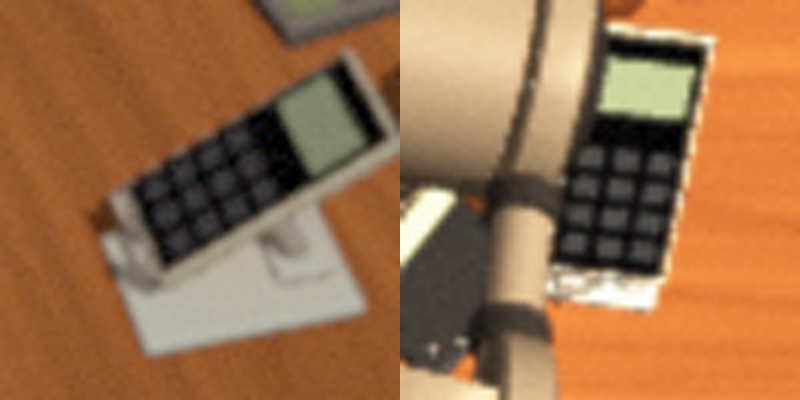

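The phone lies on the stand as asked: the side corners (108,195), (165,278), (350,50) match the prediction within a few mm. Now to the handle bar.

>>> {"name": "carry_out", "arguments": {"hand": 70, "rows": [[-5,10,0,-2],[-14,28,0,-6],[-26,50,0,-11],[-38,75,0,-16],[-50,100,0,-21],[-63,125,0,-26],[-76,150,0,-31],[-89,175,0,-36],[-101,199,0,-41],[-110,216,0,-44.5],[-113.5,223.5,0,-45.5],[-113.5,223.5,0,-45.5],[-113.5,223.5,0,-45.5]]}}

```text
time: 14.27
tool_pos: [430.5, 194.0, 198.6]
tcp_rot: [-1.76, 1.56, -1.654]
contact_force: [0.8, -0.4, -0.2]
grip_width: 70.2
```

Run:
```python
from h import *
np.set_printoptions(precision=2,suppress=True)
o=get_obs();z=Ro.from_euler('xyz',o['tcp_rot']).as_matrix();print(o['tool_pos'],np.degrees(np.arctan2(z[1,2],z[0,2])),z[:,0],o['contact_force'],o['time'])
save('wrist','w3.png')
for q in((424.8,242.7,133),(434.2,147.3,133)):print(proj('wrist',q))
```

```text
[430.52 193.96 198.56] 6.071517204386282 [-0.   -0.01 -1.  ] [ 0.83 -0.41 -0.19] 14.2667
[255.13 142.84]
[254.49 252.86]
```

View pics/w3.png

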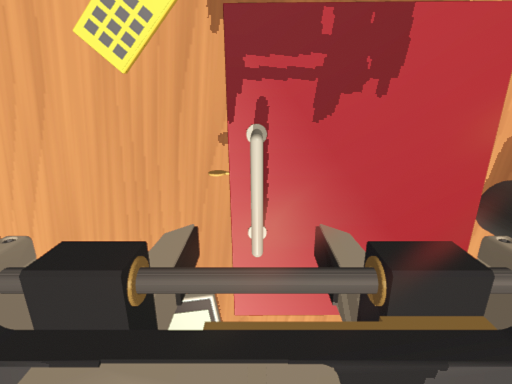

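The bar runs in column 257 from row 135 to row 256, within 2 mm of the prediction and parallel to the fingers' plane. Descend and grip.

>>> {"name": "carry_out", "arguments": {"rows": [[0.5,1,-8,0],[0.5,1,-22,0],[0.5,1,-38,0],[0.5,1,-54,0],[0.5,1,-67,0],[0.5,1,-75,0],[0.5,1,-77,0],[0.5,1,-77,0]]}}

```text
time: 14.98
tool_pos: [431.2, 194.1, 120.9]
tcp_rot: [-1.863, 1.559, -1.759]
contact_force: [-0.5, -0.1, 0.2]
grip_width: 69.7
```

>>> {"name": "carry_out", "arguments": {"hand": 4, "rows": [[0,0,0,0],[0,0,0,0],[0,0,0,0],[0,0,0,0],[0,0,0,0],[0,0,0,0],[0,0,0,0],[0,0,0,0],[0,0,0,0],[0,0,0,0],[0,0,0,0],[0,0,0,0]]}}

```text
time: 15.98
tool_pos: [430.5, 194.1, 120.9]
tcp_rot: [-1.981, 1.559, -1.877]
contact_force: [-3.8, -1.2, 3.2]
grip_width: 8.9
```

>>> {"name": "carry_out", "arguments": {"rows": [[1.3,0.1,4.5,0],[3,0.3,9.3,0],[6.3,0.7,18.5,0],[10,1,27.5,0],[14.1,1.5,36.4,0],[18.6,1.9,45,0],[23.5,2.5,53.5,0],[28.7,3,61.7,0],[34.3,3.6,69.7,0],[40.3,4.2,77.5,0],[46.5,4.9,85,0],[46.5,4.9,85,0]]}}

```text
time: 16.98
tool_pos: [476.6, 199.2, 207.3]
tcp_rot: [-2.128, 1.558, -2.024]
contact_force: [-6.8, 0.5, 1.4]
grip_width: 8.8
```

>>> {"name": "carry_out", "arguments": {"rows": [[6.5,0.7,7.2,0],[13.4,1.4,14.1,0],[20.6,2.2,20.6,0],[28,2.9,26.9,0],[35.8,3.7,32.9,0],[43.8,4.6,38.5,0],[51.9,5.4,43.7,0],[60.4,6.3,48.6,0],[69,7.2,53.1,0],[77.8,8.1,57.2,0],[86.8,9.1,60.9,0],[96,10,64.3,0],[105.2,11,67.2,0],[112,11.7,69,0],[114.7,12,69.6,0],[114.7,12,69.6,0],[114.7,12,69.6,0]]}}

```text
time: 18.4
tool_pos: [591.2, 211.8, 278.2]
tcp_rot: [-2.098, 1.56, -1.993]
contact_force: [-3.6, 2.9, 4.0]
grip_width: 8.8
```

Run:
```python
from h import *
np.set_printoptions(precision=3,suppress=True)
o=get_obs();print(o['tool_pos'],o['contact_force'],o['time'],o['grip_width'],abs(o['dq']).max())
b=capture('side')[:,:,::-1];cv2.imwrite('pics/f1.png',cv2.resize(b[60:360,120:512],(784,600),interpolation=cv2.INTER_CUBIC))
# predicted: hinge mid from closed lid estimate
h=np.array([.9945,.1045,0]);l=np.array([-.1045,.9945,0]);bar0=np.array([430.7,195,133]);hinge=bar0+215*h-[0,0,63]
for ph in(55,60,65):
  f=np.radians(ph);u=-np.cos(f)*h+np.array([0,0,np.sin(f)]);n=np.sin(f)*h+np.array([0,0,np.cos(f)])
  print(ph,'bar',hinge+177*0+ (215*u+63*n),[((proj('side',hinge+25*n+241*u+w*l)-[120,60])*2).round() for w in(150,-150)])
```

```text
[591.217 211.82  278.162] [-3.618  2.904  4.047] 18.4 8.766758135943217 0.01042035249017273
55 bar [573.2   209.974 282.253] [array([217., 105.]), array([299., 194.])]
60 bar [591.868 211.935 287.695] [array([227.,  97.]), array([312., 185.])]
65 bar [610.938 213.939 291.481] [array([238.,  90.]), array([324., 176.])]
```

View pics/f1.png

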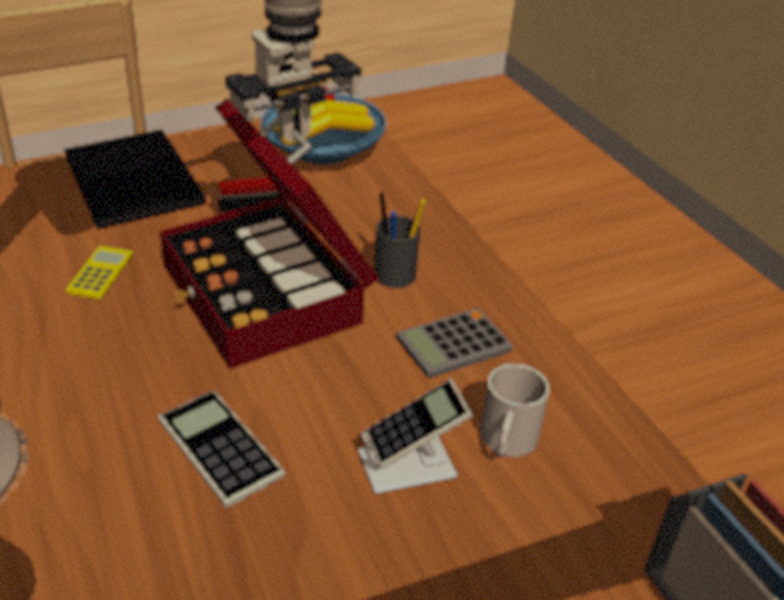

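The lid is up: its front-left corner at (225,102) fits 58–60°, and the bar's x of 591 fits 60°. The phone is still on the stand, the other things are untouched, and the arm is at rest. Handing in.

```bash
python3 -c "
from plant import *
print(get_obs()['contact_force']);print(close_job())"
```

```text
[-3.7868746   2.09379569  5.57585977]
the job is handed in; nothing more can be done
None
```

The phone is on its stand and the lid is being held at about 60°. I handed the job in at 18.4 s of the 64 s allowed, with the arm at rest and still gripping the bar.

- **Phone:** I gripped it by its long sides, tilted it against the stand's face and slid it down until the lips stopped it with about 7 N. I then let go. The last pictures show it upright, screen outwards, centred on the lips to within about 1 mm and still in place after the lid was raised. In the top view its lower edge read about 1.5 pixels off my prediction, but that edge is white against the white stand. I relied on the force and the wrist camera there instead.
- **Lid:** The bar's position gives about 60° and the lid corner in the side picture about 58.5°. The opening reads 8.8 mm on the 10 mm bar, and the force on the tool is about 7 N.
- **Other things:** In the last side picture the mug, calculator, stapler and pen pot look undisturbed. I did not measure them.

The two cameras disagreed by about 3–4 mm in y. I settled that by viewing the phone against the lips directly.

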